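Set the length stop of a fence to a sample blank

ROBOT

A 6-joint arm with a two-finger parallel gripper is mounted at the origin on the work surface; the furniture and walls round the work are solid. World frame = base frame: x ahead of the robot, y to its left, z up, the work surface at z = 0. Lengths are in m, angles in rad, forces in N, time in s.
With the tool pointing down it reaches from about 0.375 to 0.975 m from the base axis. Payload 3.8 kg.
Tool frame: the origin (TCP) lies at the very end of the fingers, on their centre line; the grasp point (between the pads) lies 19 mm behind it; z points along the fingers, y is the line along which they close (so a half turn about z gives the same grasp; the last joint's range is limited). The gripper opens to 85 mm and grips with 20 to 120 N. Pads are 22 mm wide; open, the fingers measure 114 mm over their backs; the gripper's body (76 mm by 85 mm) begins 54 mm behind the grasp point. The pads swing forward as they close: fully open they stand 13 mm farther back than shut.
Start: joints at [-1.164, 0.264, 1.604, -0, 1.274, -0.037], TCP at [0.29, -0.61, 0.231] pointing down, gripper open.
Joint ranges: [-2.63, 2.63], [-0.94, 2.18], [0.31, 2.57], [-1.31, 4.45], [0, 2.66], [-2.55, 2.55]. Speed limits (rad/s): [2.57, 2.57, 3.14, 3.14, 3.14, 3.14].

INTERFACE

Orientations are given as a rotation vector (axis times angle).
In Python, from workcell import monitor, viewer, job gives the robot as it stands. The module is installed in compiled form; this text tells all that it offers.
- The arm moves only by the tool step_arm, never from a script. Its argument "series" is one flat list of numbers, 4 for each row, row after row: the shift along the tool's x, y, z in m, then the turn about the tool's z in rad. A call has 1 to 8 rows; each row is the pose to reach, as a shift and turn from the pose commanded when the call began, along the tool's axes at that moment; what a row does not reach only later rows make up. A row lasts 1/8 s, in which the tool goes at most 62.5 mm and 10.7 degrees, less where a joint would pass 70% of its speed; a pose out of reach is approached as far as the arm can. A call with a gripper value outside its range is refused whole. "gripper" is the opening, from 0 (shut) to 1 (fully open), set as the call begins (left out, the last holds). The fingers move at their own pace and stop on an object; "newtons" is the grip in N (left out, the last holds). Time passes only in rows, so rows that repeat a pose let the fingers close. It gives the time, the measured TCP pose, the force, the opening and the grip force at its end, in the units of the state.
- monitor.read_state(): the state, without advancing time (a new reading comes with each control period).
- viewer.read_camera(name): name is "scene" or "top"; returns a dict with "image" (400x640x3 uint8, red, green, blue), "intrinsics" (3x3 intrinsics, pixels), "T" (4x4, takes a point from camera to world coordinates). Camera axes: x right, y up, looking along -z (the intrinsics and any distortion apply to the point x, -y, -z); pixel columns grow to the right and rows downward; lengths in m; the calibration is good to about 2 mm. A picture is of the moment at which its call begins. There is no depth.
- job.finish_job(): hands the job in; it is judged then, once.
Trained networks look in a picture, given as the dict that the camera call returned (one of the last four; its "shot" number tells which), for a name from the list of things; names that differ only in an ending like _2 or _b are one class to them, and where a whole thing is asked for, a point or a joint stands for the part that bears it (a point fixed in the world has none). Each returns a list of dicts, best first, with "score" (0 to 1); they miss things now and then, are a little off and sometimes report something else, mostly with a low value. They report only what shows in the picture. A call takes as long as a camera call.
- viewer.boxes_of(picture, label): "extent" ([centre column, centre row, width, height] in pixels, round what is visible of it).
- viewer.spot_point(picture, label): "point" ([column, row] in pixels: a listed point, or the origin of a listed thing).
The state is a dict: "time": time; "q": joint angles; "joint_vel": joint speeds; "joint_torque": joint torques, N m; "tool_pos": TCP position; "tcp_rot": TCP orientation; "wrist_force": force on the tool from outside, world axes, zero at the start; "torque": the same for the moment, N m; "width": opening from 0.0 (shut) to 1.0 (fully open); "grip_force": force on a finger pad.
Only numpy, scipy, OpenCV 4.12 (cv2) and the standard library are available. Lean on these libraries where they do the work, as an engineer would, in place of code of your own. Each camera call takes 0.05 s, during which the arm holds its last target. There are 200 camera calls.

TASK

Set the length stop to the sample blank. With the fingertips only, push the orange-brown blank flat against the aluminium fence, roll the knurled brass wheel until the sliding stop has closed the gap and the blank sits without play between the two stops, then swing the red ball lever fully over towards the blank to clamp the setting. Do not pick the blank up, and leave the other things on the bench where they are.

Things in the scene. Friction and masses are not known exactly. Their poses are not given: they have to be found in the camera images.
- stop_jig: Jig screwed to the bench: plywood base 135 x 420 x 12 mm, aluminium fence along its rear (top 57 mm above the bench). Origin: on the bench under the base. x points to the fence (front face at x = +35 mm; base's front edge at -78), y along the fence from the brass wheel to the fixed end stop (face at y = +165 mm), z up. Blue wheel housing: y -169 to -121 mm, cheeks 52 mm high, 61 mm at the fence.
- sample_blank: Orange-brown square wooden blank, 40 (x) x 160 (y) x 39 mm high, 0.18 kg, loose on the base board between the two stops, a little askew and 16 to 28 mm off the fence. Origin: centre of its underside, 12 mm above the bench. Flat against the fence its origin is at jig x = +15 mm; against the end stop too, at jig y = +85 mm.
- end_stop_face (a point): Centre of the fixed end stop's steel face (jig x = +15, y = +165, z = 32 mm). The end stop is a blue block, jig x -17 to +35 mm, 53 mm high, 61 mm at the fence.
- stop_face (a point): Centre of the sliding stop's steel face, which looks along jig +y at the blank's near end and moves with the stop (jig x = +15, z = 32 mm). The sliding stop is a blue block 41 mm long in y behind this face, from jig x = -17 mm to the fence and over it, top 64 mm above the bench; a steel screw runs from it to the wheel.
- stop (a joint): Travel of the sliding stop towards the blank, m, 0 to 0.036; its face is at jig y = -25 mm plus the travel. It meets the blank held against the end stop at 0.030; it starts at 0.010 to 0.020. Its drag is about 23 N: the wheel moves it, and it does not run back.
- wheel_top (a point): Topmost point of the knurled brass wheel's rim, midway along its width: jig x = 0, y = -145, z = 67 mm. The wheel is 50 mm across, 18 mm wide, its axis along jig y, 42 mm above the bench; it stands 15 mm proud of the cheeks beside it and 10 mm above the fence top. It stays in its housing as the stop travels.
- stop_wheel: Knurled brass wheel; origin at its centre, y along its axis (the jig's y). Rolling the top of its rim towards the fence (jig +x, away from the robot) moves the stop 3.82 mm per rad (24 mm a turn) towards the blank. Turning takes about 3.5 N along the rim; a fingertip's friction on the knurl is about 0.9: press with 6 to 10 N while rolling. With the blank tight it stalls and the fingertip slips.
- lever_ball (a point): Centre of the red ball (23 mm across, 95 mm above the bench) at the end of the clamping lever on top of the sliding stop. The lever turns about an upright axis 58 mm from the ball, at jig x = +8 mm, 20.5 mm behind the stop's face; its hub and 8 mm rod rise from 64 to 92 mm above the bench.
- lock_lever (a joint): Turn of the clamping lever, rad, 0 to 1.35. At 0 it points to the front (jig -x); it starts within 0.2 of that. It grows as the ball swings towards the blank (jig +y); at 1.35 it is fully over, along the fence and above the blank. About 1 N at the ball moves it and it stays where it is left.
- tape_measure: Yellow pocket tape, 33 x 76 x 67 mm, standing on the bench; leave it. Origin: centre of its underside.
- pale_blank: Pale wooden blank, 52 x 120 x 51 mm, lying on the bench; leave it. Origin: centre of its underside.
- white_jar: White screw-top jar, 68 mm across, 75 mm high, on the bench; leave it. Origin: centre of its underside.

How it is judged:
By the outcome, as a careful person would: the job done as asked, in the order asked, and still so for the second after the job is handed in, with the robot touching nothing.
It also fails if it takes over 72 s, if anything falls off the work surface, if the arm or the gripper's body presses on something with over 40 N, if the wrist force passes 120 N, or if a joint passes its speed limit or range.

## Working session

There is one attempt and no reset: what is moved stays moved. The work goes in short steps, Python scripts to look and compute and a tool call to move; the robot and the scene stay as the last step left them, time stands still between calls to the robot, and variables do not carry over. Pictures are saved under pics/ and viewed, at most 10 in all, crops included, and the job is handed in when it is done.

Besides the shell and the picture viewer there is one more tool, called as a command line: name --argument value ..., lists and objects as JSON in quotes. step_arm: Moves the arm, as the interface text tells. Its arguments: {"type":"object","properties":{"series":{"type":"array"},"gripper":{"type":"number"},"newtons":{"type":"number"}},"required":["series"]}

```bash
mkdir -p pics; cat > h.py <<'E'
import numpy as np, cv2
from workcell import monitor, viewer, job
def ray(p,c):
    K=np.array(p["intrinsics"]);T=np.array(p["T"])
    d=np.linalg.inv(K)@[c[0],c[1],1.0]; d=T[:3,:3]@[d[0],-d[1],-d[2]]
    return T[:3,3],d
def at_z(p,c,z):
    o,d=ray(p,c); return o+d*(z-o[2])/d[2]
def proj(p,X):
    K=np.array(p["intrinsics"]);T=np.array(p["T"])
    v=T[:3,:3].T@(np.array(X)-T[:3,3]); v=K@[v[0],-v[1],-v[2]]; return v[:2]/v[2]
def save(p,n): cv2.imwrite("pics/"+n,p["image"][:,:,::-1])
E
python3 - <<'E'
from h import *
np.set_printoptions(precision=4,suppress=True)
s=monitor.read_state(); print(s["tool_pos"],s["tcp_rot"],s["time"])
Z=dict(stop_jig=0,sample_blank=.012,end_stop_face=.032,stop_face=.032,wheel_top=.067,stop_wheel=.042,lever_ball=.095,tape_measure=0,pale_blank=0,white_jar=0)
for n in("scene","top"):
    p=viewer.read_camera(n); save(p,n+"0.png"); print(n,p["T"][:3,3] if hasattr(p["T"],'shape') else p["T"])
    for k,z in Z.items():
        for r in viewer.spot_point(p,k)[:2]: print(k,round(r["score"],2),np.array(r["point"]),at_z(p,r["point"],z))
E
```

```text
[ 0.2895 -0.6089  0.23  ] [-3.0624 -0.6909  0.0006] 0.0
scene [-0.2018  0.7991  0.9211]
stop_jig 0.98 [326.6 195.2] [ 0.5026 -0.1631 -0.    ]
sample_blank 0.72 [319.  204.8] [ 0.4827 -0.0996  0.012 ]
end_stop_face 0.78 [295.9 216.6] [0.4853 0.0024 0.032 ]
stop_face 0.98 [325.2 180.3] [ 0.5269 -0.1866  0.032 ]
stop_face 0.27 [376.4 213.1] [ 0.3186 -0.1531  0.032 ]
wheel_top 0.58 [346.1 150.9] [ 0.5441 -0.318   0.067 ]
wheel_top 0.35 [298.6 216.7] [0.4524 0.0295 0.067 ]
stop_wheel 0.43 [342.2 159.3] [ 0.5464 -0.3018  0.042 ]
lever_ball 0.59 [299.3 217.3] [0.428  0.0555 0.095 ]
lever_ball 0.49 [350.1 165.8] [ 0.4626 -0.2221  0.095 ]
tape_measure 0.92 [377.9 215.2] [ 0.3287 -0.182   0.    ]
pale_blank 0.68 [394.8 188.9] [ 0.357  -0.3236  0.    ]
white_jar 0.75 [275.7 300.5] [0.3467 0.2424 0.    ]
top [ 0.385  -0.0398  1.2138]
stop_jig 0.85 [363.3 196.5] [ 0.4949 -0.1588  0.    ]
sample_blank 0.63 [340.  201.2] [ 0.4791 -0.0924  0.012 ]
sample_blank 0.39 [222.3 246. ] [0.3465 0.2338 0.012 ]
end_stop_face 0.74 [304.9 199.2] [0.481  0.0056 0.032 ]
stop_face 0.83 [369.4 187.1] [ 0.5185 -0.1722  0.032 ]
wheel_top 0.61 [421.  180.1] [ 0.5365 -0.3068  0.067 ]
stop_wheel 0.52 [420.2 184. ] [ 0.529  -0.3105  0.042 ]
lever_ball 0.53 [383.5 207.3] [ 0.4591 -0.2027  0.095 ]
tape_measure 0.71 [372.7 249.3] [ 0.3462 -0.1876  0.    ]
pale_blank 0.89 [421.1 246.9] [ 0.3559 -0.3239  0.    ]
pale_blank 0.16 [373.6 249.9] [ 0.3445 -0.1902  0.    ]
white_jar 0.57 [222.  243.2] [0.354  0.2376 0.    ]
```

```bash
python3 - <<'E'
import cv2
a=cv2.imread("pics/top0.png")[130:280,200:480]; cv2.imwrite("pics/topc.png",cv2.resize(a,None,fx=2.8,fy=2.8,interpolation=cv2.INTER_CUBIC))
a=cv2.imread("pics/scene0.png")[110:310,240:440]; cv2.imwrite("pics/scenec.png",cv2.resize(a,None,fx=3,fy=3,interpolation=cv2.INTER_CUBIC))
E
```

```text
(no output)
```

View pics/topc.png

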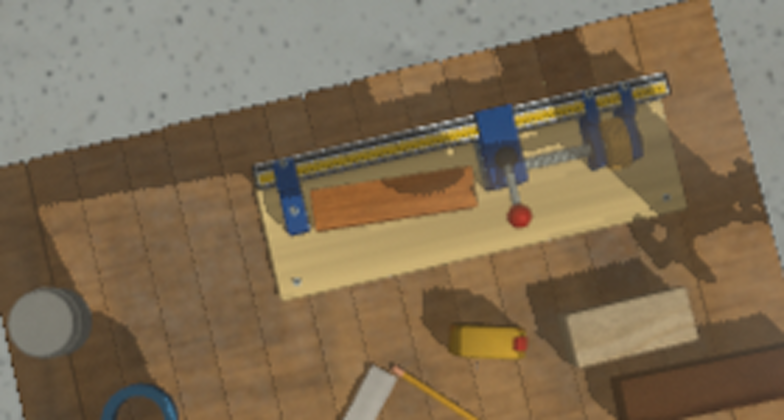

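View pics/scenec.png

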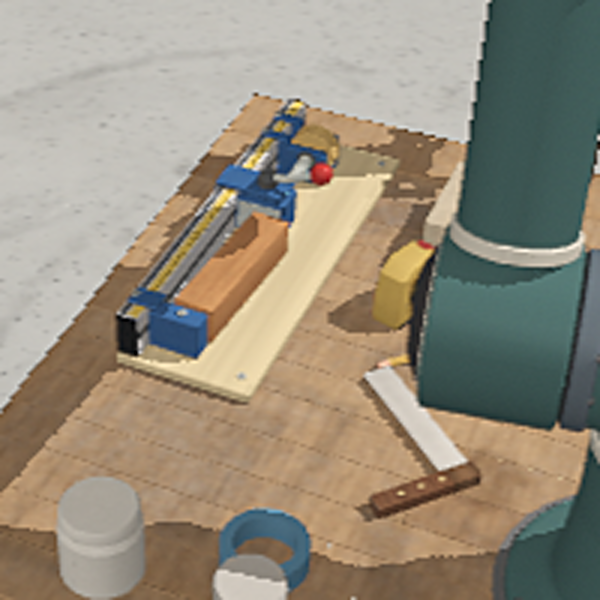

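```bash
cat > fit.py <<'E'
from h import *
from scipy.optimize import least_squares
from scipy.spatial.transform import Rotation as R
np.set_printoptions(precision=4,suppress=True)
t=viewer.read_camera("top"); s=viewer.read_camera("scene")
c=lambda x,y:(200+x/2.8,130+y/2.8); d=lambda x,y:(240+x/3,110+y/3)
J=[(t,c(282,299),(-.078,.21,.012)),(t,c(684,206),(-.078,-.21,.012)),(s,d(248,402),(-.078,.21,.012)),(s,d(399,160),(-.078,-.21,.012))]
for p in (t,s):
    for k,X in (("end_stop_face",(.015,.165,.032)),("wheel_top",(0,-.145,.067)),("stop_wheel",(0,-.145,.042)),("stop_jig",(0,0,0))):
        r=viewer.spot_point(p,k)
        if r: J.append((p,r[0]["point"],X))
def W(v,X): 
    C,S=np.cos(v[2]),np.sin(v[2]); return np.array([v[0]+C*X[0]-S*X[1],v[1]+S*X[0]+C*X[1],X[2]])
f=lambda v:np.concatenate([proj(p,W(v,X))-uv for p,uv,X in J])
r=least_squares(f,[.5,-.16,.228],loss="soft_l1"); v=r.x; print(v); print(f(v).reshape(-1,2))
np.save("jig.npy",v)
def Ji(P):
    C,S=np.cos(v[2]),np.sin(v[2]); a,b=P[0]-v[0],P[1]-v[1]; return np.array([C*a+S*b,-S*a+C*b])*1e3
print("blank corners jig mm",[Ji(at_z(t,c(*q),.051)) for q in((312,190),(318,230),(477,207),(472,170))])
for p in (t,s):
    for k,z in (("lever_ball",.095),("stop_face",.032),("sample_blank",.012)):
        print(k,[(round(q["score"],2),Ji(at_z(p,q["point"],z))) for q in viewer.spot_point(p,k)[:2]])
print("ball hand",Ji(at_z(t,c(519,216),.095)),Ji(at_z(s,d(321,173),.095)))
Rm=R.from_rotvec(monitor.read_state()["tcp_rot"]).as_matrix(); print(Rm)
E
python3 fit.py
```

```text
[ 0.5022 -0.1665  0.2439]
[[-1.0612  0.3866]
 [ 1.3174  0.5951]
 [ 0.5735 -2.1788]
 [ 1.2034 -0.3931]
 [ 2.1893  0.3228]
 [-0.9478 -1.8691]
 [ 0.0233 -2.0156]
 [-2.269  -1.1109]
 [-1.208   1.3908]
 [ 0.8735 -1.6484]
 [ 4.6863  1.3914]
 [-0.4361  2.1307]]
blank corners jig mm [array([ 18.9334, 153.6773]), array([-20.3255, 156.5192]), array([-32.5038,   1.0463]), array([ 3.7046, -2.4273])]
lever_ball [(0.51, array([-55.4805, -29.7869]))]
stop_face [(0.67, array([-12.2555,  71.6763])), (0.66, array([ 17.9375, -10.2889]))]
sample_blank [(0.87, array([ 3.706 , 81.9438]))]
lever_ball []
stop_face [(0.84, array([  7.264 , -28.1929]))]
sample_blank [(0.62, array([ 3.426 , 67.3146]))]
ball hand [-51.2571 -29.596 ] [-47.1291 -31.2767]
[[ 0.9031  0.4294  0.    ]
 [ 0.4294 -0.9031 -0.    ]
 [-0.      0.     -1.    ]]
```

```bash
cat > ov.py <<'E'
from h import *
def W(v,X): 
    C,S=np.cos(v[2]),np.sin(v[2]); return np.array([v[0]+C*X[0]-S*X[1],v[1]+S*X[0]+C*X[1],X[2]])
def ov(p,v,off,wh,k,stop=.0125,bl=None):
    a=p["image"][off[1]:off[1]+wh[1],off[0]:off[0]+wh[0],::-1]; a=cv2.resize(np.ascontiguousarray(a),None,fx=k,fy=k,interpolation=cv2.INTER_CUBIC)
    f=-.025+stop
    L=[[(-.078,-.21,.012),(-.078,.21,.012)],[(-.078,.21,.012),(.035,.21,.012)],[(-.078,-.21,.012),(.035,-.21,.012)],[(.035,-.21,.057),(.035,.21,.057)],
     [(-.017,.165,.053),(.035,.165,.053)],[(-.017,.165,.053),(-.017,.165,.012)],[(-.017,f,.064),(.035,f,.064),(.035,f-.041,.064),(-.017,f-.041,.064),(-.017,f,.064)],
     [(.025*np.sin(q),-.154,.042+.025*np.cos(q)) for q in np.linspace(-1.5,1.5,9)]+[(.025*np.sin(q),-.136,.042+.025*np.cos(q)) for q in np.linspace(1.5,-1.5,9)]]
    for l in L:
        q=np.array([(proj(p,W(v,X))-off+.5)*k for X in l]); cv2.polylines(a,[np.int32(q*16)],False,(0,255,0),1,cv2.LINE_AA,4)
    return a
E
python3 - <<'E'
from ov import *
v=np.load("jig.npy"); t=viewer.read_camera("top"); s=viewer.read_camera("scene")
a=ov(t,v,(290,150),(160,95),5); b=ov(s,v,(275,135),(105,115),5)
cv2.imwrite("pics/o1.png",a); cv2.imwrite("pics/o2.png",b)
E
```

```text
(no output)
```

View pics/o1.png

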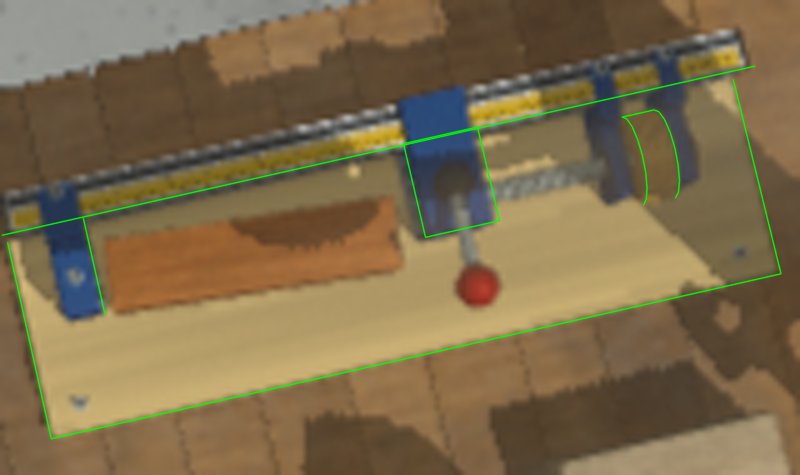

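View pics/o2.png

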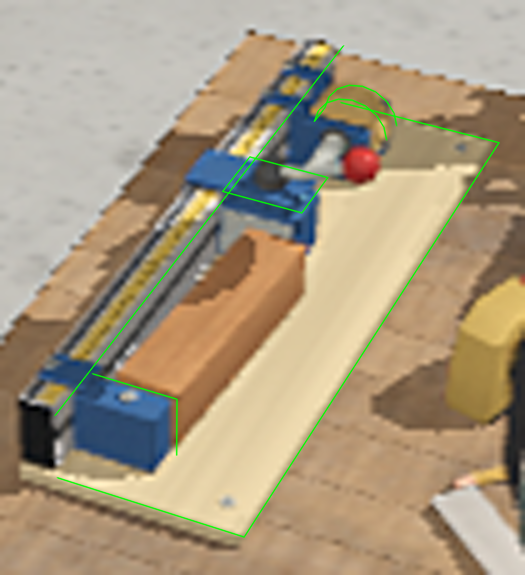

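step_arm --series '[0.03,-0.035,0,0.025,0.07,-0.085,0,0.05,0.115,-0.137,0,0.075,0.16,-0.19,0,0.1,0.2,-0.24,0.02,0.125,0.245,-0.29,0.05,0.15,0.285,-0.34,0.07,0.175,0.31,-0.37,0.08,0.2]' --gripper 1

```text
time: 3.0
tool_pos: [0.4083, -0.1518, 0.1544]
tcp_rot: [3.118, 0.38, 0.002]
wrist_force: [0.5, 0.1, 0.5]
width: 0.997
grip_force: 0.0
```

```bash
cat > st.py <<'E'
from h import *
from scipy.spatial.transform import Rotation as R
np.set_printoptions(precision=4,suppress=True)
def st():
    v=np.load("jig.npy"); s=monitor.read_state(); C,S=np.cos(v[2]),np.sin(v[2])
    M=np.array([[C,S],[-S,C]]); p=np.array(s["tool_pos"]); Rm=R.from_rotvec(s["tcp_rot"]).as_matrix()
    print("t",s["time"],"jig",M@(p[:2]-v[:2])*1e3,"z",p[2]*1e3,"dyaw",np.arctan2(Rm[1,0],Rm[0,0])-v[2],"F",M@np.array(s["wrist_force"])[:2],s["wrist_force"][2],"w",s["width"])
if __name__=="__main__": st()
E
python3 st.py
```

```text
t 3.0 jig [-87.5779  36.9463] z 154.4122757271306 dyaw -0.0014488427035695972 F [ 0.5489 -0.061 ] 0.5114927196235821 w 0.9966640115246376
```

step_arm --series '[0.01,-0.015,0.02,0,0.021,-0.032,0.06,0,0.021,-0.032,0.1,0,0.021,-0.032,0.125,0,0.021,-0.032,0.13,0,0.021,-0.032,0.13,0]'

```text
time: 3.75
tool_pos: [0.4211, -0.1176, 0.0251]
tcp_rot: [3.118, 0.382, 0.001]
wrist_force: [0.2, -0.1, 0.8]
width: 1.0
grip_force: 0.0
```

```bash
python3 st.py; python3 -c "
from h import *
for n,o,w,k in (('top',(290,150),(160,95),2.5),('scene',(275,115),(125,135),3)):
    p=viewer.read_camera(n); a=p['image'][o[1]:o[1]+w[1],o[0]:o[0]+w[0],::-1]; a=cv2.resize(a,None,fx=k,fy=k,interpolation=cv2.INTER_CUBIC); globals()[n]=a
h=max(top.shape[0],scene.shape[0]); top=cv2.copyMakeBorder(top,0,h-top.shape[0],0,0,0); scene=cv2.copyMakeBorder(scene,0,h-scene.shape[0],0,0,0)
cv2.imwrite('pics/b.png',np.hstack([top,scene]))"
```

```text
t 3.75 jig [-66.8821  67.0413] z 25.122032241081897 dyaw -0.0002256489796939043 F [ 0.1499 -0.1141] 0.768520280320735 w 0.9999823013093988
```

View pics/b.png

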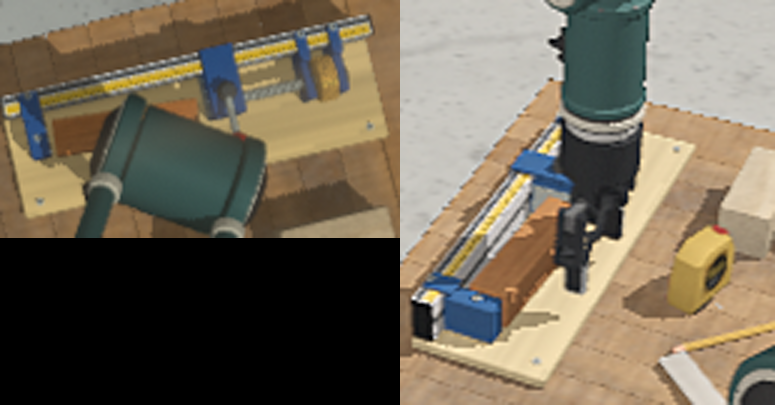

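step_arm --series '[0.01,0,0.002,0,0.018,0,0.004,0,0.025,0,0.004,0,0.031,0,0.004,0,0.036,0,0.004,0,0.041,0,0.004,0,0.044,0,0.004,0,0.046,0,0.004,0]'

```text
time: 4.85
tool_pos: [0.4654, -0.1062, 0.0206]
tcp_rot: [-3.118, -0.382, 0.001]
wrist_force: [-0.6, -0.7, 0.3]
width: 0.998
grip_force: 0.5
```

```bash
python3 st.py
```

```text
t 4.85 jig [-21.2121  67.4054] z 20.5569772001779 dyaw -4.8986182404897605e-06 F [-0.732 -0.565] 0.28336839553091214 w 0.9980026931450146
```

step_arm --series '[0.002,0,0,0,0.004,0,0,0,0.005,0,0,0,0.005,0,0,0]'

```text
time: 5.35
tool_pos: [0.4703, -0.1051, 0.0207]
tcp_rot: [3.118, 0.382, 0.0]
wrist_force: [-0.6, -0.1, -0.5]
width: 0.997
grip_force: 0.2
```

```bash
python3 st.py
```

```text
t 5.35 jig [-16.1147  67.3141] z 20.656039362519888 dyaw -5.5311893365384e-05 F [-0.6168  0.0117] -0.47799394637506576 w 0.9973801117817318
```

step_arm --series '[0.001,0,0,0,0.002,0,0,0,0.002,0,0,0]'

```text
time: 5.72
tool_pos: [0.4711, -0.1049, 0.0206]
tcp_rot: [3.118, 0.383, -0.004]
wrist_force: [-5.5, -3.3, 3.3]
width: 1.001
grip_force: 2.7
```

step_arm --series '[0.001,0,0,0,0.002,0,0,0,0.002,0,0,0]'

```text
time: 6.1
tool_pos: [0.471, -0.1047, 0.0204]
tcp_rot: [-3.118, -0.384, 0.01]
wrist_force: [-10.9, -5.4, 8.6]
width: 0.999
grip_force: 5.8
```

step_arm --series '[-0.01,0,0,0,-0.03,0,0,0,-0.04,0,-0.02,0,-0.04,0.02,-0.06,0,-0.03,0.06,-0.1,0,-0.02,0.11,-0.115,0,-0.01,0.16,-0.115,0,-0.01,0.2,-0.1,0]' --gripper 0

```text
time: 7.1
tool_pos: [0.5143, -0.3034, 0.1227]
tcp_rot: [3.115, 0.381, 0.007]
wrist_force: [0.2, 0.2, 0.7]
width: 0.0
grip_force: 0.0
```

```bash
python3 - <<'E'
from ov import *
import st; st.st()
v=np.load("jig.npy"); t=viewer.read_camera("top"); s=viewer.read_camera("scene")
a=ov(t,v,(290,150),(160,95),2.5); b=ov(s,v,(275,115),(125,135),3)
h=b.shape[0]; a=cv2.copyMakeBorder(a,0,h-a.shape[0],0,0,0)
cv2.imwrite('pics/c.png',np.hstack([a,b]))
E
```

```text
t 7.1 jig [ -21.3055 -135.7321] z 122.7049447759299 dyaw -0.00044640104486887155 F [0.2631 0.1074] 0.6921808072645744 w 0.00018365921627425705
```

View pics/c.png

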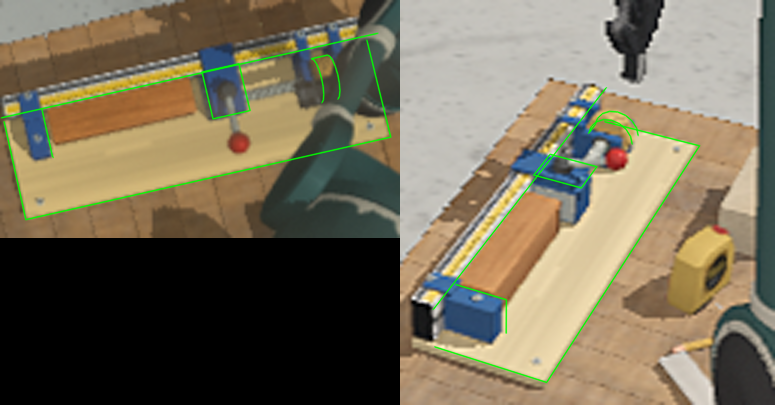

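step_arm --series '[0.004,0.008,0.02,0,0.006,0.01,0.04,0,0.006,0.01,0.047,0,0.006,0.01,0.05,0,0.006,0.01,0.05,0]'

```text
time: 7.82
tool_pos: [0.5211, -0.3085, 0.0708]
tcp_rot: [3.118, 0.383, 0.0]
wrist_force: [0.3, -0.2, 0.9]
width: 0.003
grip_force: 0.0
```

```bash
python3 st.py
```

```text
t 7.825 jig [ -16.0063 -142.3244] z 70.75640775768136 dyaw 0.0005359562699968068 F [ 0.2142 -0.2878] 0.9165794767981882 w 0.003154026285183366
```

step_arm --series '[0,0.003,0.003,0,0,0.003,0.005,0,0,0.003,0.006,0,0,0.003,0.006,0]'

```text
time: 8.32
tool_pos: [0.5219, -0.312, 0.0651]
tcp_rot: [3.118, 0.382, 0.001]
wrist_force: [-0.9, -0.9, 3.1]
width: -0.002
grip_force: 0.9
```

step_arm --series '[0.003,0,0.0015,0,0.007,0,0.0015,0,0.011,0,0.0015,0,0.015,0,0.0015,0,0.019,0,0.0015,0,0.023,0,0.0015,0,0.027,0,0.0015,0,0.03,0,0.002,0]'

```text
time: 9.32
tool_pos: [0.5524, -0.3046, 0.0657]
tcp_rot: [3.117, 0.382, 0.005]
wrist_force: [-1.9, 3.3, 11.2]
width: -0.004
grip_force: 5.5
```

```bash
python3 st.py
```

```text
t 9.325 jig [  15.4019 -146.0979] z 65.65487547473273 dyaw -0.0003110580066493229 F [-1.0598  3.6887] 11.154747144271866 w -0.003607147926639153
```

step_arm --series '[0,0,-0.012,0,-0.015,0,-0.014,0,-0.031,0,-0.012,0,-0.031,0,-0.003,0,-0.031,0,0,0,-0.031,0,0,0]'

```text
time: 10.07
tool_pos: [0.5193, -0.3123, 0.0633]
tcp_rot: [-3.117, -0.382, 0.005]
wrist_force: [-7.6, 0.8, 11.2]
width: 0.001
grip_force: 6.7
```

```bash
cat > ball.py <<'E'
from st import *
st()
v=np.load("jig.npy"); C,S=np.cos(v[2]),np.sin(v[2]); M=np.array([[C,S],[-S,C]])
for n in ("top","scene"):
    p=viewer.read_camera(n); h=cv2.cvtColor(p["image"],cv2.COLOR_RGB2HSV)
    m=(((h[...,0]<6)|(h[...,0]>174))&(h[...,1]>170)&(h[...,2]>70)).astype(np.uint8)
    k,l,a,c=cv2.connectedComponentsWithStats(m)
    for i in range(1,k):
        if a[i,4]>12: print(n,a[i,4],c[i],"ball jig",M@(at_z(p,c[i],.095)[:2]-v[:2])*1e3)
    save(p,n+"_last.png")
E
python3 ball.py
```

```text
t 10.075 jig [ -18.6596 -145.5817] z 63.31771384789992 dyaw -6.293922963135357e-05 F [-7.1784  2.5799] 11.247751698249466 w 0.0007308117810685056
top 32 [383.5   207.625] ball jig [-51.4172 -24.5708]
top 16 [385.5 252.5] ball jig [-166.1555   -2.8229]
scene 153 [351.3725  10.0261] ball jig [  475.8836 -1422.2671]
scene 36 [97.4167 25.9722] ball jig [1488.7516 -638.2694]
scene 33 [345.9091 168.4242] ball jig [-45.6594 -26.2129]
```

step_arm --series '[0.003,0,-0.001,0,0.007,0,-0.001,0,0.011,0,-0.001,0,0.015,0,-0.001,0,0.019,0,-0.001,0,0.023,0,-0.001,0,0.027,0,-0.001,0,0.032,0,0,0]'

```text
time: 11.18
tool_pos: [0.5534, -0.304, 0.0653]
tcp_rot: [3.118, 0.381, 0.004]
wrist_force: [-0.8, 4.2, 12.1]
width: 0.001
grip_force: 5.9
```

step_arm --series '[0,0,-0.012,0,-0.015,0,-0.014,0,-0.031,0,-0.012,0,-0.031,0,-0.003,0,-0.031,0,-0.001,0]'

```text
time: 11.8
tool_pos: [0.5201, -0.3122, 0.0636]
tcp_rot: [-3.118, -0.381, 0.004]
wrist_force: [-6.8, 2.0, 14.5]
width: -0.0
grip_force: 7.9
```

step_arm --series '[0.003,0,0,0,0.007,0,0,0,0.011,0,0,0,0.015,0,0,0,0.019,0,0,0,0.023,0,0,0,0.027,0,0,0,0.032,0,0.001,0]'

```text
time: 12.8
tool_pos: [0.5541, -0.3039, 0.0651]
tcp_rot: [3.118, 0.381, 0.004]
wrist_force: [-1.5, 4.2, 11.9]
width: -0.002
grip_force: 5.3
```

```bash
python3 ball.py
```

```text
t 12.8 jig [  17.2158 -145.8447] z 65.06151582826176 dyaw -0.0008408639021020292 F [-0.4911  4.4208] 11.949003765098722 w -0.0015715471823578478
top 34 [379.3235 208.5882] ball jig [-51.4688 -13.3452]
scene 58 [356.4828   4.5862] ball jig [  484.9108 -1523.4779]
scene 43 [342.3256  11.6977] ball jig [  508.6402 -1374.4513]
scene 36 [97.4167 25.9722] ball jig [1488.7516 -638.2694]
scene 36 [344.5556 170.2222] ball jig [-45.4857 -15.8428]
```

step_arm --series '[0,0,-0.012,0,-0.015,0,-0.014,0,-0.032,0,-0.012,0,-0.032,0,-0.003,0,-0.032,0,-0.002,0]'

```text
time: 13.52
tool_pos: [0.52, -0.3121, 0.064]
tcp_rot: [-3.118, -0.381, 0.004]
wrist_force: [-4.3, -0.3, 6.9]
width: -0.004
grip_force: 3.9
```

step_arm --series '[0.003,0,0,0,0.006,0,0,0,0.009,0,0,0,0.012,0,0,0]'

```text
time: 14.02
tool_pos: [0.5312, -0.3094, 0.0666]
tcp_rot: [-3.118, -0.383, 0.008]
wrist_force: [-15.5, -0.6, 21.8]
width: 0.0
grip_force: 10.7
```

step_arm --series '[0.003,0,0,0,0.006,0,0,0,0.009,0,0,0]'

```text
time: 14.4
tool_pos: [0.5346, -0.3087, 0.0667]
tcp_rot: [-3.117, -0.385, 0.024]
wrist_force: [-18.9, -3.8, 26.5]
width: 0.001
grip_force: 12.8
```

step_arm --series '[0.003,0,0,0,0.006,0,0,0,0.009,0,0.0005,0]'

```text
time: 14.78
tool_pos: [0.5463, -0.3067, 0.0664]
tcp_rot: [3.117, 0.384, -0.015]
wrist_force: [-23.6, -3.5, 27.9]
width: 0.003
grip_force: 13.4
```

```bash
python3 ball.py
```

```text
t 14.775 jig [   8.8777 -146.7083] z 66.4306218305927 dyaw 0.0015433425664148626 F [-23.7679   2.3043] 27.919092001122173 w 0.0030775171976046294
top 31 [378.5484 208.7097] ball jig [-51.3322 -11.2965]
scene 59 [356.7797   4.8136] ball jig [  482.0147 -1520.4007]
scene 45 [342.9778  11.7778] ball jig [  505.0552 -1374.7708]
scene 34 [97.4706 25.9706] ball jig [1488.5388 -638.4015]
scene 31 [344.3871 170.8387] ball jig [-46.2123 -12.684 ]
```

step_arm --series '[-0.003,0,-0.006,0,-0.003,0,-0.02,0,-0.02,-0.02,-0.05,0,-0.04,-0.05,-0.065,0,-0.065,-0.08,-0.065,0,-0.07,-0.09,-0.065,0,-0.07,-0.09,-0.065,0]'

```text
time: 15.75
tool_pos: [0.4615, -0.2339, 0.1293]
tcp_rot: [3.118, 0.383, 0.001]
wrist_force: [0.1, -0.3, -0.6]
width: 0.0
grip_force: 0.0
```

```bash
python3 ball.py; python3 - <<'E'
from h import *
a=cv2.imread("pics/top_last.png")[150:245,290:450]; b=cv2.imread("pics/scene_last.png")[115:250,275:400]
a=cv2.resize(a,None,fx=2.5,fy=2.5,interpolation=cv2.INTER_CUBIC); b=cv2.resize(b,None,fx=3,fy=3,interpolation=cv2.INTER_CUBIC)
cv2.imwrite('pics/d.png',np.hstack([cv2.copyMakeBorder(a,0,b.shape[0]-a.shape[0],0,0,0),b]))
E
```

```text
t 15.75 jig [-55.8148 -55.5223] z 129.33895040022335 dyaw 0.000527378698804537 F [-0.     -0.2907] -0.6197029333365062 w 3.460591390428378e-05
top 15 [377.2    209.2667] ball jig [-51.9758  -7.5258]
scene 142 [351.2254   9.9789] ball jig [  476.8764 -1422.6599]
scene 35 [97.4571 26.    ] ball jig [1488.2962 -638.0573]
scene 32 [344.4688 170.75  ] ball jig [-46.2605 -13.2103]
```

View pics/d.png

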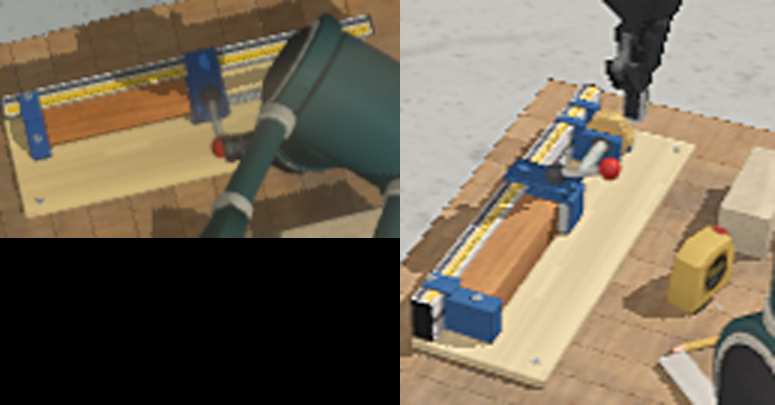

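step_arm --series '[0,0,0.02,0,0,0,0.04,0,0.001,-0.005,0.042,0,0.002,-0.012,0.042,0,0.001,-0.018,0.042,0,0,-0.025,0.042,0,-0.001,-0.032,0.042,0,-0.001,-0.032,0.042,0]'

```text
time: 16.85
tool_pos: [0.4523, -0.2028, 0.0875]
tcp_rot: [3.118, 0.383, 0.0]
wrist_force: [0.6, -0.2, -0.6]
width: -0.0
grip_force: 0.1
```

```bash
python3 ball.py
```

```text
t 16.85 jig [-57.2347 -23.1689] z 87.5490070958375 dyaw 0.000553705330844062 F [ 0.55   -0.3027] -0.6024837484725825 w -9.721580327137205e-06
top 14 [385.6429 252.2857] ball jig [-165.6985   -3.3119]
scene 140 [351.1857   9.9857] ball jig [  477.0242 -1422.456 ]
scene 35 [97.5143 25.9429] ball jig [1488.6355 -638.7922]
scene 32 [342.5625 172.5938] ball jig [-44.7101  -2.0649]
```

step_arm --series '[0,-0.008,0,0,0,-0.016,0,0,0.004,-0.025,0,0,0.009,-0.033,0,0,0.013,-0.039,0,0,0.018,-0.045,0,0,0.021,-0.049,0,0,0.025,-0.053,0,0]'

```text
time: 17.95
tool_pos: [0.4639, -0.1455, 0.0871]
tcp_rot: [-3.118, -0.382, 0.001]
wrist_force: [-0.8, -1.6, -0.6]
width: -0.002
grip_force: 0.5
```

```bash
python3 ball.py
```

```text
t 17.95 jig [-32.0831  29.6186] z 87.11681598619064 dyaw -6.18200167898375e-05 F [-1.2142 -1.3822] -0.5618079805176874 w -0.0018507766418592393
scene 139 [351.482  10.259] ball jig [  473.9408 -1418.8519]
scene 33 [97.4848 26.    ] ball jig [1488.1783 -638.1161]
scene 39 [325.4103 176.6923] ball jig [-7.5838 38.2786]
```

step_arm --series '[0.003,-0.002,0,0,0.005,-0.004,0,0,0.007,-0.005,0,0,0.009,-0.0055,0,0,0.009,-0.0055,0,0]'

```text
time: 18.68
tool_pos: [0.4692, -0.1394, 0.0869]
tcp_rot: [3.117, 0.384, -0.008]
wrist_force: [-7.2, -6.2, 2.8]
width: -0.0
grip_force: 4.3
```

```bash
python3 st.py
```

```text
t 18.675 jig [-25.4699  34.2795] z 86.87033862942766 dyaw 0.0010734245828429856 F [-8.4899 -4.2296] 2.7580826121863113 w -0.00013580802132982876
```

step_arm --series '[-0.01,0,0,0,-0.03,0,0,0,-0.045,0,-0.02,0,-0.045,0.03,-0.06,0,-0.045,0.08,-0.1,0,-0.045,0.13,-0.13,0,-0.045,0.18,-0.13,0,-0.045,0.23,-0.13,0]'

```text
time: 19.68
tool_pos: [0.4828, -0.3739, 0.2182]
tcp_rot: [3.118, 0.381, 0.002]
wrist_force: [1.2, 0.2, -0.3]
width: -0.002
grip_force: 0.0
```

step_arm --series '[0,0.04,0,0,0,0.06,0,0,0,0.06,0,0]'

```text
time: 20.05
tool_pos: [0.497, -0.431, 0.2167]
tcp_rot: [-3.117, -0.38, 0.001]
wrist_force: [-0.2, -0.4, -0.5]
width: -0.0
grip_force: 0.0
```

```bash
python3 ball.py; python3 - <<'E'
from h import *
a=cv2.imread("pics/top_last.png")[150:245,290:450]; b=cv2.imread("pics/scene_last.png")[115:250,275:400]
a=cv2.resize(a,None,fx=2.5,fy=2.5,interpolation=cv2.INTER_CUBIC); b=cv2.resize(b,None,fx=3,fy=3,interpolation=cv2.INTER_CUBIC)
cv2.imwrite('pics/e.png',np.hstack([cv2.copyMakeBorder(a,0,b.shape[0]-a.shape[0],0,0,0),b]))
E
```

```text
t 20.05 jig [ -68.9441 -255.4009] z 216.74341065472615 dyaw -0.0014721143050718533 F [-0.3121 -0.3151] -0.5215049931316178 w -0.000420864188931459
top 38 [354.9211 195.9474] ball jig [-5.1162 41.3867]
top 14 [385.2857 252.5   ] ball jig [-166.0331   -2.2804]
scene 151 [351.4106   9.947 ] ball jig [  476.1849 -1423.6109]
scene 35 [97.5143 25.9429] ball jig [1488.6355 -638.7922]
scene 40 [323.025 176.525] ball jig [-1.0237 40.4676]
```

View pics/e.png

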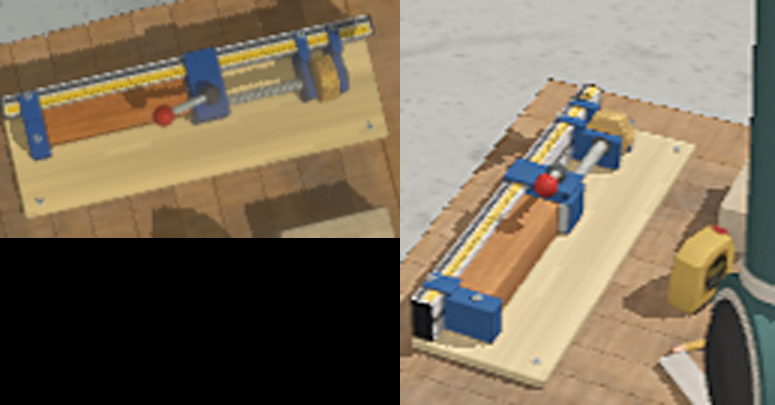

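The picture shows the ball at jig (-5, 41) mm, which is where a fully swung lever with the stop at 0.030 puts it. The blank lies along the fence with no gap at either stop.

```bash
python3 -c "from workcell import job; print(job.finish_job())"
```

```text
the job is handed in; nothing more can be done
None
```

The job is handed in: the blank is flat against the fence, the stop is closed until the wheel stalled with no visible gap at either end, and the lever is fully over against its end, at about 20 s on the clock. The final press while rolling went above the suggested 6 to 10 N, to about 28 N at the fingertip.

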